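# Right the knocked-over bottle onto the work stand

## Robot

A 6-joint arm with a two-finger parallel gripper is mounted at the origin on the work surface. World frame = base frame: x ahead of the robot, y to its left, z up, the work surface at z = 0. Lengths are in m, angles in degrees, forces in N, time in s.
With the tool pointing down it reaches from about 0.25 to 0.725 m from the base axis. Payload 9.7 kg.
Tool frame: the origin (TCP) lies at the very end of the fingers, on their centre line; the grasp point (between the pads) lies 19 mm behind it (bot.pinch_z is the distance from the TCP to the grasp point, in m); x points along the fingers, z is the direction in which the jaws open and shut, and the axes are right-handed (so a half turn about x gives the same grasp; the last joint's range is limited). The gripper opens to 85 mm and grips with 20 to 120 N. Pads are 22 mm wide; open, the fingers measure 114 mm over their backs; the gripper's body (76 mm by 85 mm) begins 54 mm behind the grasp point. The pads swing forward as they close: fully open they stand 13 mm farther back than shut.
Start: joints at [76.375, 4.979, 10.078, 95.1, 0, 90], TCP at [0.13, 0.535, 0.231] pointing down, gripper open.
Joint ranges: [-179.16, 179.16], [-48.56, 103.87], [-65.8, 70.77], [-126.05, 130.52], [-82.76, 87.17], [-180, 180]. Speed limits (degrees/s): [127.2, 127.2, 147.25, 180, 180, 180].

## Interface

Orientations are given as [roll, pitch, yaw] about the fixed x, y, z axes, in that order (R = Rz(yaw) Ry(pitch) Rx(roll)).
In Python, from workcell import bot gives the robot as it stands.
- The arm moves only by the tool play_rows, never from a script. Its argument "rows" is a list of rows, each a list of 3 entries, a list of its own where there are three numbers: the shift along the tool's x, y, z in cm, then the turn about the tool's x in degrees, then the finger opening in cm, from 0 to 8.54. A call has 1 to 12 rows; each row is the pose to reach, as a shift and turn from the pose commanded when the call began, along the tool's axes at that moment; what a row does not reach only later rows make up. A row lasts 1/12 s, in which the tool goes at most 41.7 mm and 7.16 degrees, less where a joint would pass 70% of its speed; a pose out of reach is approached as far as the arm can. A call with a gripper value outside its range is refused whole. The fingers move at their own pace and stop on an object; "squeeze" is the grip in N (left out, the last holds). Time passes only in rows, so rows that repeat a pose let the fingers close. It gives the time, the measured TCP pose, the force and the opening at its end, in the units of the state.
- bot.get_obs(): the state, without advancing time (a new reading comes with each control period).
- bot.camera(name): name is "scene" or "side" or "wrist"; returns (picture, depth): 420x560x3 uint8, blue, green, red; 420x560 float32, m along the optical axis (not along the pixel's ray), 0 where there is no reading.
- bot.camera_model(name): a dict with "fx", "fy", "cx", "cy" (pixels), "k1" (the pictures are not rectified: a ray, as slopes to the right and down, at radius r is drawn at 1 + k1 r^2 times it, then the intrinsics apply), "origin" and "attitude" of the camera in the world; the wrist camera has in their place "mount" (4x4, takes a point from camera to tool coordinates, whose origin is the TCP and whose axes are the tool frame's). Camera axes: x right, y down, z forward; pixel columns grow to the right and rows downward; lengths in m; the calibration is good to about 2 mm. A picture is of the moment at which its call begins: read the wrist's pose just before it. camera_model takes no time and is no camera call.
- bot.job_done(): hands the job in, once; it reports no verdict.
The state is a dict: "time": time; "q": joint angles; "qd": joint speeds; "joint_efforts": joint torques, N m; "ee_pos": TCP position; "tcp_rot": TCP orientation; "wrist_force": force on the tool from outside, world axes, zero at the start; "torque": the same for the moment, N m; "opening": finger opening in m.
Only numpy, scipy, OpenCV 4.12 (cv2) and the standard library are available. Lean on these libraries where they do the work, as an engineer would, in place of code of your own. Each camera call takes 0.05 s, during which the arm holds its last target.

## Task

The square plastic bottle has been knocked over on the workshop bench. Pick it up and stand it upright, cap up, in the middle of the round platform of the height-adjustable work stand, setting it down gently rather than dropping it or ramming it down, then let go. Leave the tin, the tape roll and the scraper where they are.

Things in the scene. Friction and masses are not known exactly. Their poses are not given: they have to be found in the camera images.
- bottle: Loose closed grey bottle, 0.2 to 0.35 kg, 165 mm tall: square body 66 x 66 mm up to 104 mm, shoulder tapering to 119, neck 32 mm diameter to 131, black round cap 40 mm diameter to 165. Origin: centre of its base; z runs from base to cap; centre of mass near z 65 mm. Starts lying on a flat side, axis level 33 mm above the bench, cap pointing to the robot's left (+y) within 0.45 rad.
- stand: Work stand fixed to the bench: round foot 130 mm diameter, column with clamp knob, and a flat rimless round platform 130 mm diameter centred above the foot. Origin: centre of the foot's underside, z up. The platform's upper face is 60 to 110 mm above the bench: it differs every time and is not reported. Firm under a gentle touch.
- tin: Round tin, 80 mm diameter, 85 mm tall, standing; origin at the centre of its underside. Leave it alone.
- tape: Roll of masking tape lying flat, 100 mm outer diameter, 45 mm high; origin at the centre of its underside. Leave it alone.
- scraper: Scraper with an orange handle lying flat; its x axis runs from handle to blade. Leave it alone.

How it is judged (in metres and radians):
At the end, for the whole second after the job is handed in: The bottle stands at rest on the stand's platform, cap up, upright within 0.08 rad, the centre of its base within 20 mm of the stand's axis, released (angle between bottle's own z axis and vertical below 0.08 rad and horizontal distance between bottle and stand below 0.02 m and contact force between bottle and stand above 0.8 N and linear speed of bottle below 0.02 m/s and angular speed of bottle below 0.1 rad/s); the robot touches nothing.
It fails at once if the bottle is dropped (falls faster than 0.35 m/s while the fingers do not hold it) (linear speed of bottle above 0.35 m/s and contact force between bottle and the fingers below 0.5 N).
It fails at once if the bottle is banged or rammed onto the stand (more than 40 N between them) (contact force between bottle and stand above 40 N).
It fails at once if the tin is moved more than 25 mm (distance of tin from where it was at the start of the episode above 0.025 m).
It fails at once if the tape roll is moved more than 25 mm (distance of tape from where it was at the start of the episode above 0.025 m).
It fails at once if the scraper is moved more than 25 mm (distance of scraper from where it was at the start of the episode above 0.025 m).
It also fails if it takes over 54 s, if anything falls off the work surface, if the arm or the gripper's body presses on something with over 40 N, if the wrist force passes 120 N, or if a joint passes its speed limit or range.

## Working session

There is one attempt and no reset: what is moved stays moved. The work goes in short steps, Python scripts to look and compute and a tool call to move; the robot and the scene stay as the last step left them, time stands still between calls to the robot, and variables do not carry over. Pictures are saved under pics/ and viewed, and the job is handed in when it is done.

Besides the shell and the picture viewer there is one more tool, called after "Request:" by a JSON object that holds its "api" and its "payload". play_rows: Moves the arm, as the interface text tells. Its arguments: {"type":"object","properties":{"rows":{"type":"array"},"squeeze":{"type":"number"}},"required":["rows"]}

```bash
ls; mkdir -p pics; cat > h.py <<'E'
import numpy as np, cv2
from workcell import bot
from scipy.spatial.transform import Rotation as R
E
python3 - <<'E'
from h import *
o=bot.get_obs(); print(o)
for n in ["scene","side","wrist"]:
    m=bot.camera_model(n); print(n,m)
    p,d=bot.camera(n); cv2.imwrite(f"pics/{n}0.png",p); np.savez(f"{n}0.npz",p=p,d=d)
E
```

```text
pics
{'time': 0.0, 'q': array([7.63746030e+01, 5.00970506e+00, 1.00343738e+01, 9.50980445e+01,
       9.02194208e-04, 8.99999512e+01]), 'qd': array([ 0.0234778 ,  0.03529176,  0.07564162, -0.10510324,  0.06900243,
       -0.03048991]), 'joint_efforts': array([-3.61797374e-04, -5.20394039e+01,  4.64797640e+01,  1.65970920e-02,
        1.09491673e-04,  7.88796910e-06]), 'ee_pos': array([0.12950885, 0.53430815, 0.23059572]), 'tcp_rot': array([ 179.2955042 ,   89.92661876, -104.32984455]), 'wrist_force': array([-1.11030205, -0.01403572, -0.43643693]), 'torque': array([-0.01535635, -0.0168334 ,  0.0386933 ]), 'opening': 0.0851362272136392}
scene {'fx': 404.8371880923791, 'fy': 404.8371880923791, 'cx': 286.8630867565814, 'cy': 208.9062841081385, 'k1': -0.022507503513009414, 'origin': array([ 1.15056807, -0.54668868,  0.65446402]), 'attitude': array([-129.19231781,   -1.29359806,   48.12695754])}
side {'fx': 407.2233618007112, 'fy': 407.2233618007112, 'cx': 276.30973117352914, 'cy': 204.6316695328898, 'k1': -0.11585030609533388, 'origin': array([ 0.55061643, -0.7028043 ,  0.58601816]), 'attitude': array([-127.8402377 ,   -1.1446572 ,   -4.39179124])}
wrist {'fx': 294.0720339200012, 'fy': 294.0720339200012, 'cx': 279.3480963727432, 'cy': 209.22918077939477, 'k1': -0.0451802390947185, 'mount': array([[-2.87093651e-05, -2.60358980e-01,  9.65511885e-01,
        -1.43334782e-01],
       [ 1.82675550e-03, -9.65510288e-01, -2.60358495e-01,
         6.55109177e-02],
       [ 9.99998331e-01,  1.75627942e-03,  5.03331385e-04,
        -7.79674499e-05],
       [ 0.00000000e+00,  0.00000000e+00,  0.00000000e+00,
         1.00000000e+00]])}
```

View pics/scene0.png

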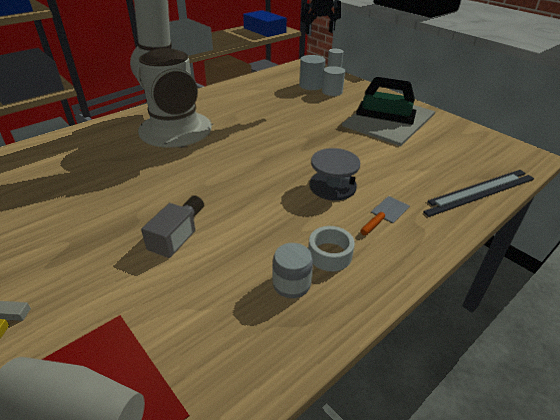

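View pics/side0.png

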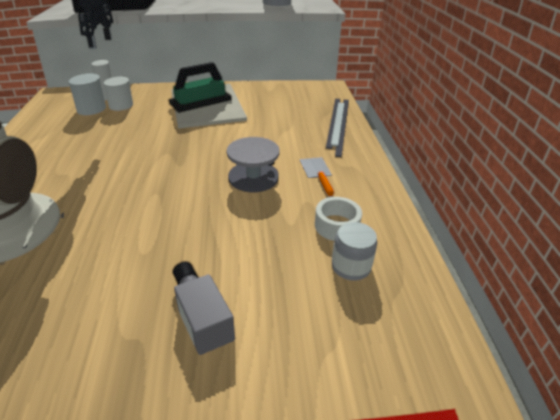

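View pics/wrist0.png

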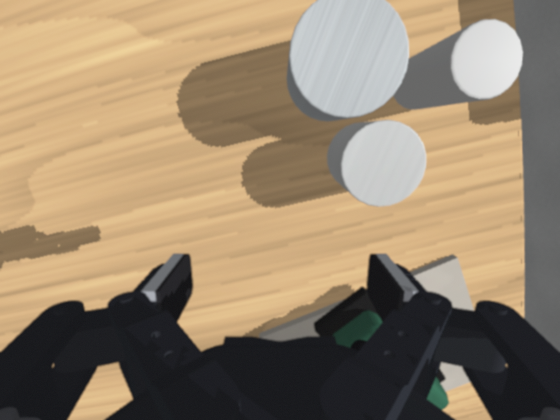

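Bottle lies at scene (175,230) / side (205,310) with cap at side (183,270). The platform is at scene (335,163) / side (253,152). Next I measure them.

```bash
cat >> h.py <<'E'
def pose(n,o=None):
    m=bot.camera_model(n)
    if n=="wrist":
        T=np.eye(4); T[:3,:3]=R.from_euler('xyz',o["tcp_rot"],degrees=True).as_matrix(); T[:3,3]=o["ee_pos"]
        T=T@np.array(m["mount"])
    else:
        T=np.eye(4); T[:3,:3]=R.from_euler('xyz',m["attitude"],degrees=True).as_matrix(); T[:3,3]=m["origin"]
    return m,T
def rays(n,uv,o=None):
    m,T=pose(n,o)
    K=np.array([[m["fx"],0,m["cx"]],[0,m["fy"],m["cy"]],[0,0,1]])
    s=cv2.undistortPoints(np.asarray(uv,float).reshape(-1,1,2),K,np.array([m["k1"],0,0,0,0.])).reshape(-1,2)
    return T[:3,3],np.c_[s,np.ones(len(s))]@T[:3,:3].T
def onplane(n,uv,z,o=None):
    c,r=rays(n,uv,o); return c+r*((z-c[2])/r[:,2])[:,None]
def cloud(n,d,o=None):
    v,u=np.mgrid[:420,:560]; c,r=rays(n,np.c_[u.ravel(),v.ravel()],o)
    P=c+r*d.reshape(-1,1); P[d.ravel()==0]=np.nan
    return P.reshape(420,560,3)
E
python3 - <<'E'
from h import *
for n,bb,bs in [("scene",(130,185,215,265),(300,140,370,205)),("side",(165,255,240,355),(220,135,285,190))]:
    f=np.load(n+"0.npz"); P=cloud(n,f["d"])
    for nm,b in (("bottle",bb),("stand",bs)):
        Q=P[b[1]:b[3],b[0]:b[2]].reshape(-1,3); Q=Q[np.isfinite(Q[:,0])]
        bench=np.median(Q[Q[:,2]<.01][:,2]) if (Q[:,2]<.01).any() else None
        print(n,nm,len(Q),"bench",bench,"zpct",np.percentile(Q[Q[:,2]>.012][:,2],[5,25,50,75,90,95,99]).round(4))
        if nm=="bottle":
            t=Q[(Q[:,2]>.058)]
            (c,s,a)=cv2.minAreaRect((t[:,:2]*1000).astype(np.float32)); print("top rect",c,s,a,len(t))
            B=Q[Q[:,2]>.012]; print(B.min(0),B.max(0))
        else:
            h,e=np.histogram(Q[:,2],bins=np.arange(0.0,.13,.004)); print(list(zip(e.round(3),h)))
E
```

```text
scene bottle 6768 bench 0.00015845060511698872 zpct [0.0182 0.0384 0.0569 0.0658 0.0668 0.0673 0.0681]
top rect (474.8746032714844, -278.59918212890625) (67.67244720458984, 109.67843627929688) 24.743635177612305 1008
[ 0.41913193 -0.33934637  0.01200678] [ 0.52523002 -0.17005789  0.06911629]
scene stand 4535 bench -0.0001110248270382308 zpct [0.0124 0.0347 0.0837 0.0849 0.0856 0.0861 0.0867]
[(np.float64(0.0), np.int64(1082)), (np.float64(0.004), np.int64(56)), (np.float64(0.008), np.int64(402)), (np.float64(0.012), np.int64(311)), (np.float64(0.016), np.int64(18)), (np.float64(0.02), np.int64(15)), (np.float64(0.024), np.int64(19)), (np.float64(0.028), np.int64(27)), (np.float64(0.032), np.int64(34)), (np.float64(0.036), np.int64(36)), (np.float64(0.04), np.int64(17)), (np.float64(0.044), np.int64(9)), (np.float64(0.048), np.int64(0)), (np.float64(0.052), np.int64(0)), (np.float64(0.056), np.int64(0)), (np.float64(0.06), np.int64(0)), (np.float64(0.064), np.int64(0)), (np.float64(0.068), np.int64(2)), (np.float64(0.072), np.int64(36)), (np.float64(0.076), np.int64(61)), (np.float64(
[... 1188 characters left out ...]
44), np.int64(3)), (np.float64(0.048), np.int64(0)), (np.float64(0.052), np.int64(0)), (np.float64(0.056), np.int64(0)), (np.float64(0.06), np.int64(0)), (np.float64(0.064), np.int64(0)), (np.float64(0.068), np.int64(0)), (np.float64(0.072), np.int64(40)), (np.float64(0.076), np.int64(70)), (np.float64(0.08), np.int64(188)), (np.float64(0.084), np.int64(1021)), (np.float64(0.088), np.int64(0)), (np.float64(0.092), np.int64(0)), (np.float64(0.096), np.int64(0)), (np.float64(0.1), np.int64(0)), (np.float64(0.104), np.int64(0)), (np.float64(0.108), np.int64(0)), (np.float64(0.112), np.int64(0)), (np.float64(0.116), np.int64(0)), (np.float64(0.12), np.int64(0)), (np.float64(0.124), np.int64(0))]
```

```bash
python3 - <<'E'
from h import *
o=bot.get_obs(); M=R.from_euler('xyz',o["tcp_rot"],degrees=True).as_matrix(); print("tool axes cols\n",M.round(3))
a=np.radians(114.67); ax=np.array([np.cos(a),np.sin(a)]); pr=np.array([-ax[1],ax[0]]); c0=np.array([.4738,-.2782])
for n,bb,bs in [("scene",(130,185,215,265),(300,140,370,205)),("side",(165,255,240,355),(220,135,285,190))]:
    f=np.load(n+"0.npz"); P=cloud(n,f["d"])
    b=bb; Q=P[b[1]:b[3],b[0]:b[2]]; I=f["p"][b[1]:b[3],b[0]:b[2]]
    ok=np.isfinite(Q[...,0])&(Q[...,2]>.012)
    s=(Q[...,:2]-c0)@ax; w=(Q[...,:2]-c0)@pr
    t=ok&(Q[...,2]>.062); print(n,"top: axial",np.percentile(s[t],[1,99]).round(4),"lat",np.percentile(w[t],[1,99]).round(4))
    k=ok&(s>.06); print("cap+neck axial",np.percentile(s[k],[1,99]).round(4)); k=ok&(s>.082); print("cap lat",np.percentile(w[k],[1,99]).round(4),"zmax",np.percentile(Q[k][:,2],97).round(4), k.sum())
    b=bs; Q=P[b[1]:b[3],b[0]:b[2]].reshape(-1,3); Q=Q[(Q[:,2]>.080)]
    print("stand",cv2.minEnclosingCircle((Q[:,:2]*1000).astype(np.float32)), Q.mean(0), np.median(Q[:,2]))
    mask=np.zeros((420,560),np.uint8); mm=(P[...,2]>.080); mask[b[1]:b[3],b[0]:b[2]]=mm[b[1]:b[3],b[0]:b[2]]*255
    cs,_=cv2.findContours(mask,0,1); cc=max(cs,key=cv2.contourArea); e=onplane(n,cc.reshape(-1,2),.085)[:,:2]
    print("contour circ",cv2.minEnclosingCircle((e*1000).astype(np.float32)), cv2.fitEllipse((e*1000).astype(np.float32)))
E
```

```text
tool axes cols
 [[-0.    -0.972  0.236]
 [-0.001  0.236  0.972]
 [-1.    -0.    -0.001]]
scene top: axial [-0.0532  0.0472] lat [-0.0324  0.032 ]
cap+neck axial [0.0664 0.1111]
cap lat [-0.0182  0.0124] zmax 0.0539 158
stand ((569.8075561523438, 162.70501708984375), 67.61715698242188) [0.57185736 0.15891039 0.08447393] 0.08456204715911275
contour circ ((571.3853149414062, 159.71331787109375), 67.72159576416016) ((570.8307495117188, 159.80165100097656), (128.02474975585938, 130.291748046875), 34.253787994384766)
side top: axial [-0.053   0.0477] lat [-0.031   0.0327]
cap+neck axial [0.0663 0.1117]
cap lat [-0.0171  0.0192] zmax 0.0532 248
stand ((571.3878173828125, 164.24392700195312), 67.2257080078125) [0.56954181 0.15790435 0.08494536] 0.08507816133346158
contour circ ((569.4572143554688, 160.18331909179688), 69.19901275634766) ((569.6853637695312, 160.5753936767578), (128.5334014892578, 133.288818359375), 178.3194122314453)
```

Request:
{"api": "play_rows", "payload": {"rows": [[[0,-2,-2.7],0,8.5],[[0,-4,-5.4],0,8.5],[[0,-6.3,-8.6],0,8.5],[[0,-8.6,-11.7],0,8.5],[[0,-10.9,-14.8],0,8.5],[[0,-13.2,-17.9],0,8.5],[[0,-15.5,-21.1],0,8.5],[[0,-17.8,-24.2],0,8.5],[[0,-20.1,-27.3],0,8.5],[[0,-22,-29.9],0,8.5],[[0,-23.4,-31.8],0,8.5],[[0,-23.4,-31.8],0,8.5]]}}

```text
time: 1.15
ee_pos: [0.2829, 0.1674, 0.2315]
tcp_rot: [-102.4, 89.9, -26.3]
wrist_force: [-0.0, 0.3, 0.1]
opening: 0.0851
```

Request:
{"api": "play_rows", "payload": {"rows": [[[0,-2,-2.7],4,8.5],[[0,-4,-5.4],9,8.5],[[0,-6.3,-8.6],14,8.5],[[0,-8.6,-11.7],19,8.5],[[0,-10.9,-14.8],25,8.5],[[0,-13.2,-17.9],31,8.5],[[0.5,-15.5,-21.1],37,8.5],[[1.5,-17.8,-24.2],43,8.5],[[3,-20.1,-27.3],48,8.5],[[4.5,-22,-29.9],51,8.5],[[5.7,-23.3,-31.7],51.7,8.5],[[6,-23.3,-31.7],51.7,8.5]]}}

```text
time: 2.15
ee_pos: [0.4342, -0.1951, 0.1681]
tcp_rot: [139.6, 89.8, 164.0]
wrist_force: [-0.6, 0.2, -0.2]
opening: 0.0855
```

```bash
cat > st.py <<'E'
from h import *
import sys
o=bot.get_obs(); M=R.from_euler('xyz',o["tcp_rot"],degrees=True).as_matrix()
print(o["time"],o["ee_pos"].round(4),"zang",np.degrees(np.arctan2(M[1,2],M[0,2])).round(2),"xaxis",M[:,0].round(3),"open",o["opening"].round(4),"F",o["wrist_force"].round(2),"q",o["q"].round(1))
k=sys.argv[1]
for n in sys.argv[2:]:
    p,d=bot.camera(n); cv2.imwrite(f"pics/{n}{k}.png",p); np.savez(f"{n}{k}.npz",p=p,d=d,pos=o["ee_pos"],rot=o["tcp_rot"])
E
python3 st.py 1 wrist
```

```text
Traceback (most recent call last):
  File "st.py", line 4, in <module>
    print(o["time"],o["ee_pos"].round(4),"zang",np.degrees(np.arctan2(M[1,2],M[0,2])).round(2),"xaxis",M[:,0].round(3),"open",o["opening"].round(4),"F",o["wrist_force"].round(2),"q",o["q"].round(1))
                                                                                                                              ^^^^^^^^^^^^^^^^^^
AttributeError: 'float' object has no attribute 'round'
```

```bash
sed -i 's/o\["opening"\].round(4)/round(o["opening"],4)/; s/o\["time"\],/round(o["time"],2),/' st.py; python3 st.py 1 wrist
python3 - <<'E'
from h import *
f=np.load("wrist1.npz"); o=dict(ee_pos=f["pos"],tcp_rot=f["rot"]); P=cloud("wrist",f["d"],o)
a=np.radians(114.67); ax=np.array([np.cos(a),np.sin(a)]); pr=np.array([-ax[1],ax[0]]); c0=np.array([.4738,-.2782])
s=(P[...,:2]-c0)@ax; w=(P[...,:2]-c0)@pr; z=P[...,2]
k=(z>.03)&(z<.06)&(s>.082)&(s<.125)&(abs(w)<.03)
print(k.sum(),np.percentile(s[k],[1,50,99]).round(4),np.percentile(w[k],[1,50,99]).round(4),z[k].max())
k=(z>.06)&(z<.075)&(s<.07)&(abs(w)<.05)
print(k.sum(),np.percentile(s[k],[1,50,99]).round(4),np.percentile(w[k],[1,50,99]).round(4),z[k].max())
E
```

```text
2.15 [ 0.4342 -0.1951  0.1681] zang 24.47 xaxis [-0.003  0.001 -1.   ] open 0.0855 F [-0.61  0.24 -0.19] q [-24.2  -5.8  -7.6  88.4  -0.   41.4]
1450 [0.0824 0.0988 0.1118] [-0.0184  0.0007  0.0207] 0.05549400737826865
6197 [-0.0395  0.0108  0.0532] [-0.0307  0.0017  0.0336] 0.06900040133749713
```

View pics/wrist1.png

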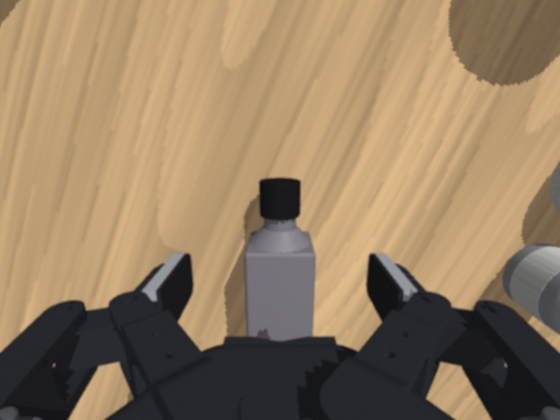

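The wrist view shows the black cap at (280,198), centred between the fingers, with the body aligned. I'm descending.

Request:
{"api": "play_rows", "payload": {"rows": [[[2,0.2,0],0,8.5],[[4.5,0.2,0],0,8.5],[[7,0.2,0],0,8.5],[[9.5,0.2,0],0,8.5],[[11.5,0.2,0],0,8.5],[[13,0.2,0],0,8.5],[[14.3,0.2,0],0,8.5],[[15.2,0.2,0],0,8.5],[[15.6,0.2,0],0,8.5],[[15.6,0.2,0],0,8.5],[[15.6,0.2,0],0,8.5],[[15.6,0.2,0],0,8.5]]}}

```text
time: 3.2
ee_pos: [0.4336, -0.1909, 0.0163]
tcp_rot: [-47.6, 89.9, -22.9]
wrist_force: [-0.4, -0.8, 0.6]
opening: 0.085
```

```bash
python3 st.py 2 wrist
```

```text
3.2 [ 0.4336 -0.1909  0.0163] zang 24.69 xaxis [ 0.001 -0.001 -1.   ] open 0.085 F [-0.35 -0.82  0.59] q [-23.8  -4.  -22.9  71.1   0.   41.5]
```

View pics/wrist2.png

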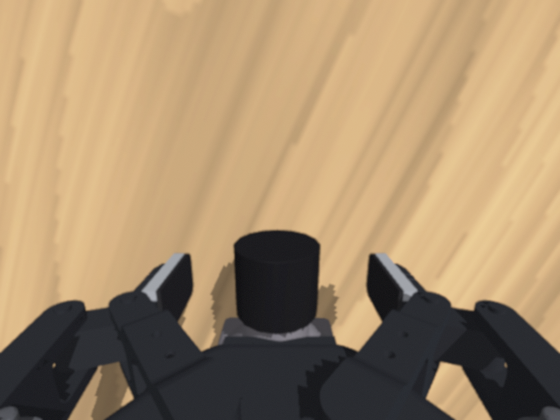

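The cap at (277,280) is between the pads. I'm lowering 5 mm and closing lightly.

Request:
{"api": "play_rows", "payload": {"rows": [[[0.2,0,0],0,7],[[0.5,0,0],0,6],[[0.5,0,0],0,5],[[0.5,0,0],0,4],[[0.5,0,0],0,3.5],[[0.5,0,0],0,3.5],[[0.5,0,0],0,3.5],[[0.5,0,0],0,3.5],[[0.5,0,0],0,3.5],[[0.5,0,0],0,3.5]], "squeeze": 20}}

```text
time: 4.08
ee_pos: [0.4329, -0.1908, 0.0102]
tcp_rot: [152.7, 90.0, 177.4]
wrist_force: [-0.9, -0.2, -0.5]
opening: 0.0395
```

```bash
python3 st.py 3 wrist side; python3 - <<'E'
import numpy as np
# arc table: drop (tool x, -up) & tool y, per theta
a,h=148,33
for t in range(0,95,5):
    th=np.radians(t); print(t, "x",round(-(a*np.sin(th)+h*np.cos(th)-h)/10,1),"y",round((a*np.cos(th)-h*np.sin(th)-a)/10,1))
E
```

```text
4.08 [ 0.4329 -0.1908  0.0102] zang 24.67 xaxis [-0.  0. -1.] open 0.0395 F [-0.9  -0.2  -0.51] q [-23.8  -3.8 -23.3  70.5  -0.   41.5]
0 x -0.0 y 0.0
5 x -1.3 y -0.3
10 x -2.5 y -0.8
15 x -3.7 y -1.4
20 x -4.9 y -2.0
25 x -5.9 y -2.8
30 x -7.0 y -3.6
35 x -7.9 y -4.6
40 x -8.7 y -5.6
45 x -9.5 y -6.7
50 x -10.2 y -7.8
55 x -10.7 y -9.0
60 x -11.2 y -10.3
65 x -11.5 y -11.5
70 x -11.7 y -12.8
75 x -11.8 y -14.2
80 x -11.8 y -15.5
85 x -11.7 y -16.8
90 x -11.5 y -18.1
```

View pics/wrist3.png

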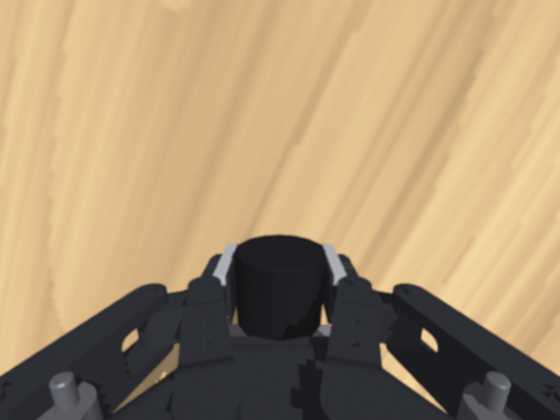

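Gripped at 39.5 mm. I'll swing the cap up on an arc about the base edge, stopping half way to look.

Request:
{"api": "play_rows", "payload": {"rows": [[[-0.6,-0.1,0],0,3.5],[[-1.3,-0.3,0],0,3.5],[[-2.5,-0.8,0],0,3.5],[[-3.7,-1.4,0],0,3.5],[[-4.9,-2.0,0],0,3.5],[[-5.9,-2.8,0],0,3.5],[[-7.0,-3.6,0],0,3.5],[[-7.9,-4.6,0],0,3.5],[[-8.7,-5.6,0],0,3.5],[[-9.1,-6.1,0],0,3.5],[[-9.5,-6.7,0],0,3.5],[[-9.5,-6.7,0],0,3.5]], "squeeze": 20}}

```text
time: 5.18
ee_pos: [0.4615, -0.2525, 0.106]
tcp_rot: [-53.7, 89.9, -29.0]
wrist_force: [-0.4, -0.3, -2.9]
opening: 0.0395
```

```bash
python3 st.py 4 scene side
```

```text
5.18 [ 0.4615 -0.2525  0.106 ] zang 24.65 xaxis [ 0.001 -0.001 -1.   ] open 0.0395 F [-0.35 -0.25 -2.92] q [-28.7   1.   -7.9  81.   -0.   36.7]
```

View pics/scene4.png

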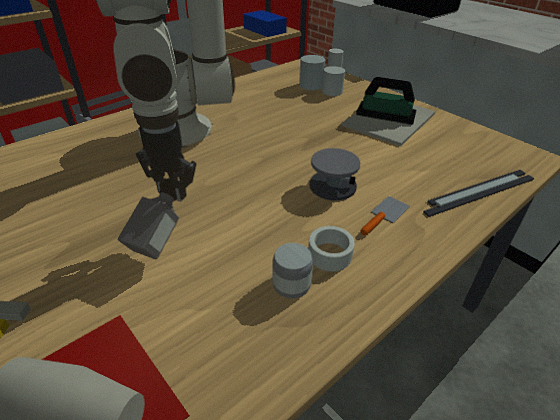

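View pics/side4.png

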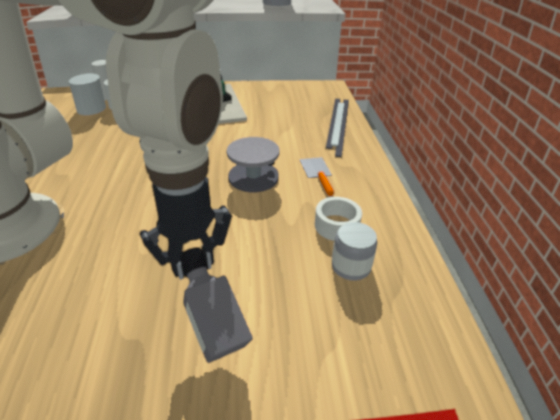

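The bottle hangs tilted in the grip, base off the bench, so the pads' friction resists the turn. I'll measure the tilt.

```bash
python3 - <<'E'
from h import *
a=np.radians(114.67); ax=np.array([np.cos(a),np.sin(a)]); pr=np.array([-ax[1],ax[0]])
for n in ("scene","side"):
    f=np.load(n+"4.npz"); P=cloud(n,f["d"]); tc=f["pos"]
    s=(P[...,:2]-tc[:2])@ax; w=(P[...,:2]-tc[:2])@pr; z=P[...,2]
    k=(abs(w)<.05)&(s<.05)&(s>-.2)&(z>.012)&(z<.105)
    print(n,k.sum(),"zmin",np.percentile(z[k],[.5,2,10]).round(4),"smin",np.percentile(s[k],[.5,2,50]).round(4))
    i=np.argsort(z[k])[:40]; print("low pts s",s[k][i].mean().round(4),z[k][i].mean().round(4))
    q=np.c_[s[k],z[k]]; 
    for lo in range(0,0): pass
    # upper silhouette/ side faces: PCA of normal on points with w inside +-.028
    kk=k&(abs(w)<.026)&(z>.03)
    q=np.c_[s[kk],z[kk]]; h=cv2.minAreaRect((q*1000).astype(np.float32)); print(h)
E
```

```text
scene 1229 zmin [0.0389 0.0432 0.0573] smin [-0.1471 -0.1463 -0.123 ]
low pts s -0.1189 0.0417
((-80.10060119628906, 97.41957092285156), (133.05337524414062, 64.7620620727539), 30.53876304626465)
side 1559 zmin [0.0373 0.0443 0.0672] smin [-0.1467 -0.146  -0.1306]
low pts s -0.1216 0.0406
((-132.9879150390625, 69.95417785644531), (71.49353790283203, 30.764785766601562), 87.14400482177734)
```

Tilt is about 26°. Only gravity can turn it further, so I'll use upward jerks, where the extra inertia ratchets the bottle round in the light grip.

Request:
{"api": "play_rows", "payload": {"rows": [[[-4,0,0],0,3.5],[[-8,0,0],0,3.5],[[-12,0,0],0,3.5],[[-12,0,0],0,3.5],[[-8,0,0],0,3.5],[[-4,0,0],0,3.5],[[-8,0,0],0,3.5],[[-12,0,0],0,3.5],[[-12,0,0],0,3.5]]}}

```text
time: 6.03
ee_pos: [0.4605, -0.2511, 0.2285]
tcp_rot: [-51.5, 89.9, -26.8]
wrist_force: [1.4, -1.2, 0.3]
opening: 0.0391
```

```bash
cat > tilt.py <<'E'
from h import *
import sys
k=sys.argv[1]
for n in ("side",):
    f=np.load(n+k+".npz"); P=cloud(n,f["d"]); tc=f["pos"]
    M=R.from_euler('xyz',f["rot"],degrees=True).as_matrix()
    ax=M[:2,1]; pr=M[:2,2]
    s=(P[...,:2]-tc[:2])@ax; w=(P[...,:2]-tc[:2])@pr; z=P[...,2]-tc[2]
    m=(abs(w)<.05)&(s<.08)&(s>-.2)&(z<.0)&(z>-.2)&(P[...,2]>.012)
    i=np.argsort(z[m])[:25]; j=np.argsort(s[m])[:25]
    print(n,m.sum(),"lowest s,z",s[m][i].mean().round(4),z[m][i].mean().round(4),"leftmost s,z",s[m][j].mean().round(4),z[m][j].mean().round(4))
    # face normals via plane fit on body points (RANSAC-free: local gradient medians)
    dx=np.gradient(P,axis=1); dy=np.gradient(P,axis=0); N=np.cross(dx,dy); N/=np.linalg.norm(N,axis=2,keepdims=True)
    ns=N[...,:2]@ax; nw=N[...,:2]@pr; nz=N[...,2]
    g=cv2.erode(m.astype(np.uint8),np.ones((5,5)))>0
    A=np.degrees(np.arctan2(nz,ns))[g&(abs(nw)<.35)]%90
    h,e=np.histogram(A,bins=np.arange(0,91,5)); print(list(zip(e.astype(int).tolist(),h.tolist())))
E
python3 st.py 5 side wrist; python3 tilt.py 5
```

```text
6.03 [ 0.4605 -0.2511  0.2285] zang 24.7 xaxis [ 0.002 -0.001 -1.   ] open 0.0391 F [ 1.39 -1.24  0.34] q [-28.6   1.3   5.9  94.5   0.   36.7]
side 4244 lowest s,z -0.0389 -0.1139 leftmost s,z -0.0831 -0.1023
[(0, 127), (5, 117), (10, 71), (15, 50), (20, 38), (25, 49), (30, 52), (35, 56), (40, 73), (45, 69), (50, 85), (55, 94), (60, 113), (65, 146), (70, 142), (75, 158), (80, 168), (85, 152)]
```

View pics/side5.png

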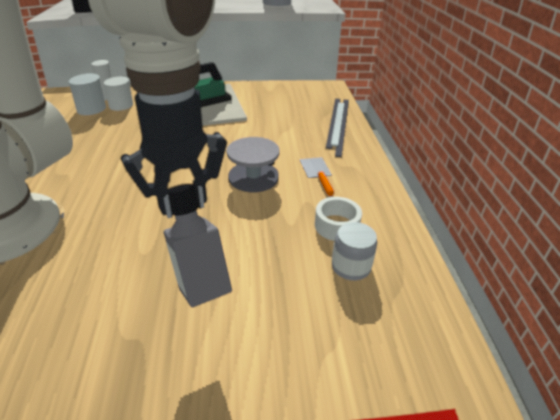

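View pics/wrist5.png

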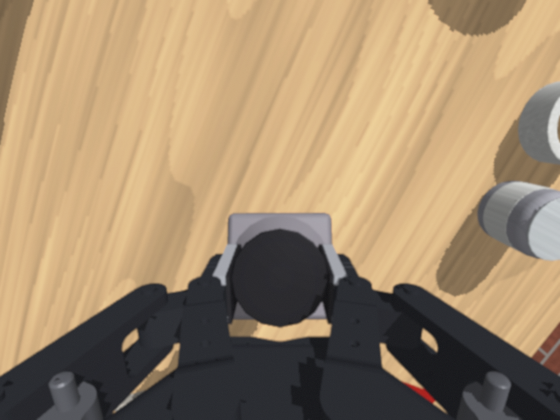

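```bash
cat > tilt2.py <<'E'
from h import *
import sys
for n in sys.argv[2:]:
    f=np.load(n+sys.argv[1]+".npz"); P=cloud(n,f["d"]); tc=f["pos"]
    M=R.from_euler('xyz',f["rot"],degrees=True).as_matrix(); ax=M[:2,1]; pr=M[:2,2]
    s=(P[...,:2]-tc[:2])@ax; w=(P[...,:2]-tc[:2])@pr; z=P[...,2]-tc[2]
    m=(abs(w)<.05)&(s<.08)&(s>-.2)&(z<-.03)&(z>-.12)&(P[...,2]>.012)
    # front edge profile: min s for each z slice, |w|<.02
    g=m&(abs(w)<.025); zz=[];ss=[]
    for b in np.arange(-.115,-.02,.008):
        q=g&(z>=b)&(z<b+.008)
        if q.sum()>10: zz.append(b+.004); ss.append(np.median(s[q]))
    print(n,np.c_[zz,ss].round(4).tolist())
    # lateral symmetry
    for b in np.arange(-.11,-.03,.02):
        q=m&(z>=b)&(z<b+.02)
        if q.sum()>10: print("z",b.round(3),"w",np.percentile(w[q],[1,99]).round(4), "s",np.percentile(s[q],[1,99]).round(4))
E
python3 st.py 6 side scene; python3 tilt2.py 6 side scene
```

```text
6.13 [ 0.4615 -0.2517  0.2266] zang 24.69 xaxis [ 0.003 -0.001 -1.   ] open 0.0395 F [-0.    0.86 -2.64] q [-28.6   1.3   5.8  94.2   0.   36.7]
side [[-0.103, -0.0814], [-0.095, -0.079], [-0.087, -0.0757], [-0.079, -0.0725], [-0.071, -0.0693], [-0.063, -0.0664], [-0.055, -0.063], [-0.047, -0.0599], [-0.039, -0.0567], [-0.031, -0.0542]]
z -0.11 w [-0.0314  0.0331] s [-0.0829 -0.0228]
z -0.09 w [-0.0315  0.0333] s [-0.0776 -0.0185]
z -0.07 w [-0.0317  0.0335] s [-0.0696 -0.0084]
z -0.05 w [-0.0316  0.0335] s [-0.062   0.0094]
scene [[-0.103, -0.081], [-0.095, -0.0779], [-0.087, -0.075], [-0.079, -0.0716], [-0.071, -0.0686], [-0.063, -0.0655], [-0.055, -0.0622], [-0.047, -0.059], [-0.039, -0.0558], [-0.031, -0.0532]]
z -0.11 w [-0.0303  0.0363] s [-0.0827 -0.0135]
z -0.09 w [-0.0281  0.0366] s [-0.0766 -0.007 ]
z -0.07 w [-0.0305  0.0362] s [-0.0693  0.0028]
z -0.05 w [-0.0283  0.036 ] s [-0.0608  0.0115]
```

Now about 21° short of upright. A sideways reversal (fast towards the base side, slow stop) should finish the swing.

Request:
{"api": "play_rows", "payload": {"rows": [[[0,1,0],0,3.5],[[0,3,0],0,3.5],[[0,6,0],0,3.5],[[0,9.5,0],0,3.5],[[0,5.5,0],0,3.5],[[0,1.5,0],0,3.5],[[0,-2,0],0,3.5],[[0,-5,0],0,3.5],[[0,-7.5,0],0,3.5],[[0,-9,0],0,3.5],[[0,-10,0],0,3.5],[[0,-10,0],0,3.5]]}}

```text
time: 7.23
ee_pos: [0.503, -0.3435, 0.2236]
tcp_rot: [126.4, 89.9, 151.1]
wrist_force: [-0.3, -0.3, -1.7]
opening: 0.0396
```

```bash
python3 st.py 7 side scene wrist; python3 tilt2.py 7 side scene
```

```text
7.23 [ 0.503  -0.3435  0.2236] zang 24.61 xaxis [-0.002  0.001 -1.   ] open 0.0396 F [-0.34 -0.3  -1.71] q [-34.3  13.3  18.6  95.4  -0.   31.1]
side [[-0.111, -0.0435], [-0.103, -0.0428], [-0.095, -0.0418], [-0.087, -0.041], [-0.079, -0.0401], [-0.071, -0.0393], [-0.063, -0.0384], [-0.055, -0.0375], [-0.047, -0.0366], [-0.039, -0.0355], [-0.031, -0.035]]
z -0.11 w [-0.0321  0.0321] s [-0.0446  0.0127]
z -0.09 w [-0.0319  0.0329] s [-0.0422  0.0141]
z -0.07 w [-0.0318  0.0328] s [-0.0403  0.0173]
z -0.05 w [-0.0316  0.0327] s [-0.0378  0.0223]
scene [[-0.111, -0.0423], [-0.103, -0.0417], [-0.095, -0.0407], [-0.087, -0.0399], [-0.079, -0.0388], [-0.071, -0.0383], [-0.063, -0.0372], [-0.055, -0.0364], [-0.047, -0.0353], [-0.039, -0.0344], [-0.031, -0.0336]]
z -0.11 w [-0.0281  0.0362] s [-0.0432  0.0213]
z -0.09 w [-0.0294  0.036 ] s [-0.0414  0.023 ]
z -0.07 w [-0.0287  0.0361] s [-0.0389  0.0259]
z -0.05 w [-0.0291  0.0359] s [-0.0367  0.0281]
```

View pics/side7.png

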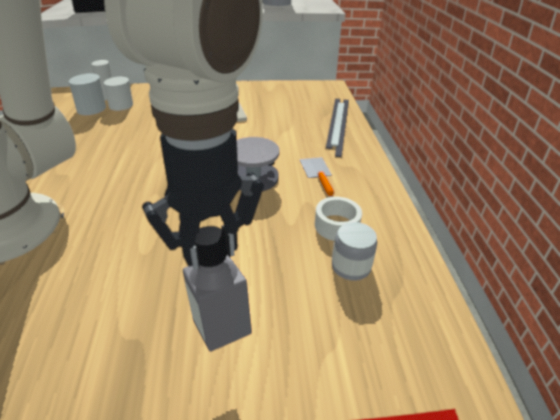

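Only about 6° off upright. I'll square it on the bench: descend, then creep down to a light contact.

Request:
{"api": "play_rows", "payload": {"rows": [[[1,0,0],0,3.5],[[2.5,0,0],0,3.5],[[4,0,0],0,3.5],[[5.5,0,0],0,3.5],[[6.6,0,0],0,3.5],[[7.4,0,0],0,3.5],[[8,0,0],0,3.5],[[8.4,0,0],0,3.5],[[8.6,0,0],0,3.5],[[8.8,0,0],0,3.5],[[8.8,0,0],0,3.5],[[8.8,0,0],0,3.5]]}}

```text
time: 8.38
ee_pos: [0.5029, -0.3427, 0.1377]
tcp_rot: [-62.5, 90.0, -37.9]
wrist_force: [-0.1, 0.4, -2.2]
opening: 0.0391
```

```bash
python3 st.py 8 side scene; python3 tilt2.py 8 side; python3 - <<'E'
from h import *
for n in ("scene","side"):
    f=np.load(n+"8.npz"); P=cloud(n,f["d"]); t=f["pos"]
    m=(np.hypot(P[...,0]-t[0],P[...,1]-t[1])<.07)&(P[...,2]>.004)&(P[...,2]<.1)
    print(n,np.percentile(P[...,2][m],[.2,1,2]))
E
```

```text
8.38 [ 0.5029 -0.3427  0.1377] zang 24.67 xaxis [ 0. -0. -1.] open 0.0391 F [-0.13  0.41 -2.19] q [-34.3  12.1   7.7  85.6  -0.   31.1]
side [[-0.111, -0.0437], [-0.103, -0.0428], [-0.095, -0.0419], [-0.087, -0.0412], [-0.079, -0.0402], [-0.071, -0.0394], [-0.063, -0.0385], [-0.055, -0.0376], [-0.047, -0.0367], [-0.039, -0.0358], [-0.031, -0.0351]]
z -0.11 w [-0.0324  0.0323] s [-0.0444  0.012 ]
z -0.09 w [-0.0324  0.0325] s [-0.0424  0.0159]
z -0.07 w [-0.0321  0.0325] s [-0.0404  0.0163]
z -0.05 w [-0.0319  0.0325] s [-0.0379  0.0254]
scene [0.01201847 0.01429942 0.01556328]
side [0.01389897 0.01643723 0.01789521]
```

Request:
{"api": "play_rows", "payload": {"rows": [[[0.2,0,0],0,3.5],[[0.3,0,0],0,3.5],[[0.4,0,0],0,3.5],[[0.5,0,0],0,3.5],[[0.6,0,0],0,3.5],[[0.7,0,0],0,3.5],[[0.7,0,0],0,3.5],[[0.7,0,0],0,3.5]]}}

```text
time: 9.15
ee_pos: [0.5029, -0.3429, 0.1314]
tcp_rot: [-68.2, 89.9, -43.6]
wrist_force: [-0.8, -0.1, 5.6]
opening: 0.0392
```

Request:
{"api": "play_rows", "payload": {"rows": [[[0.1,0,0],0,3.5],[[0.2,0,0],0,3.5],[[0.2,0,0],0,3.5],[[0.2,0,0],0,3.5]]}}

```text
time: 9.48
ee_pos: [0.5034, -0.3436, 0.1311]
tcp_rot: [-69.2, 89.7, -44.6]
wrist_force: [-1.4, -2.0, 14.4]
opening: 0.0394
```

```bash
python3 st.py 9 side; python3 tilt2.py 9 side
```

```text
9.48 [ 0.5034 -0.3436  0.1311] zang 24.66 xaxis [ 0.003 -0.003 -1.   ] open 0.0394 F [-1.42 -2.04 14.36] q [-34.3  12.    6.9  84.6  -0.   31.1]
side [[-0.111, -0.0426], [-0.103, -0.0418], [-0.095, -0.041], [-0.087, -0.0402], [-0.079, -0.0394], [-0.071, -0.0386], [-0.063, -0.0377], [-0.055, -0.0368], [-0.047, -0.036], [-0.039, -0.0353], [-0.031, -0.0345]]
z -0.11 w [-0.0326  0.032 ] s [-0.0435  0.0153]
z -0.09 w [-0.0325  0.0322] s [-0.0414  0.0145]
z -0.07 w [-0.0324  0.0328] s [-0.0395  0.0172]
z -0.05 w [-0.0322  0.0324] s [-0.0372  0.0236]
```

Pressing alone did not straighten it (still 5.8°). I'll draw the cap about 15 mm towards upright while the base is held by bench friction.

Request:
{"api": "play_rows", "payload": {"rows": [[[0,-0.3,0],0,3.5],[[0,-0.6,0],0,3.5],[[0,-0.9,0],0,3.5],[[0.05,-1.2,0],0,3.5],[[0.1,-1.5,0],0,3.5],[[0.1,-1.5,0],0,3.5]]}}

```text
time: 10.03
ee_pos: [0.5093, -0.3568, 0.1282]
tcp_rot: [-64.1, 89.9, -39.5]
wrist_force: [-1.2, -0.6, 6.7]
opening: 0.0396
```

```bash
python3 st.py 10 side; python3 tilt2.py 10 side
```

```text
10.03 [ 0.5093 -0.3568  0.1282] zang 24.66 xaxis [ 0.001 -0.001 -1.   ] open 0.0396 F [-1.22 -0.64  6.67] q [-35.   13.9   8.8  84.8  -0.   30.3]
side [[-0.111, -0.0298], [-0.103, -0.0298], [-0.095, -0.0297], [-0.087, -0.0296], [-0.079, -0.0295], [-0.071, -0.0294], [-0.063, -0.0293], [-0.055, -0.0294], [-0.047, -0.0291], [-0.039, -0.0292], [-0.031, -0.0292]]
z -0.11 w [-0.0326  0.0323] s [-0.031   0.0267]
z -0.09 w [-0.0325  0.0329] s [-0.0307  0.0253]
z -0.07 w [-0.0324  0.0321] s [-0.0308  0.0254]
z -0.05 w [-0.0322  0.0319] s [-0.0307  0.0287]
```

The bottle is now upright (0.4°) on the bench. Gripping firmer and lifting.

Request:
{"api": "play_rows", "payload": {"rows": [[[0,0,0],0,3.3],[[0,0,0],0,3.3],[[0,0,0],0,3.3],[[-0.5,0,0],0,3.3],[[-1.5,0,0],0,3.3],[[-3.5,0,0],0,3.3],[[-6,0,0],0,3.3],[[-8.5,0,0],0,3.3],[[-11,0,0],0,3.3],[[-12.5,0,0],0,3.3],[[-13,0,0],0,3.3],[[-13,0,0],0,3.3]], "squeeze": 70}}

```text
time: 11.08
ee_pos: [0.5094, -0.3564, 0.2588]
tcp_rot: [-57.4, 89.9, -32.8]
wrist_force: [-0.5, 0.4, -2.3]
opening: 0.0385
```

```bash
python3 st.py 11 side scene; python3 tilt2.py 11 side scene
```

```text
11.08 [ 0.5094 -0.3564  0.2588] zang 24.68 xaxis [ 0.002 -0.001 -1.   ] open 0.0385 F [-0.49  0.41 -2.32] q [-35.   16.   25.8  99.7   0.   30.3]
side [[-0.111, -0.031], [-0.103, -0.0309], [-0.095, -0.0307], [-0.087, -0.0306], [-0.079, -0.0303], [-0.071, -0.0302], [-0.063, -0.0301], [-0.055, -0.03], [-0.047, -0.0299], [-0.039, -0.0298], [-0.031, -0.0297]]
z -0.11 w [-0.0318  0.0331] s [-0.0323  0.0244]
z -0.09 w [-0.0316  0.0322] s [-0.0321  0.0245]
z -0.07 w [-0.0315  0.0325] s [-0.0314  0.026 ]
z -0.05 w [-0.0315  0.0332] s [-0.0311  0.0273]
scene [[-0.111, -0.0302], [-0.103, -0.0302], [-0.095, -0.0303], [-0.087, -0.0299], [-0.079, -0.0299], [-0.071, -0.0295], [-0.063, -0.0294], [-0.055, -0.0296], [-0.047, -0.0293], [-0.039, -0.0292], [-0.031, -0.0294]]
z -0.11 w [-0.0283  0.0357] s [-0.0317  0.0324]
z -0.09 w [-0.0293  0.0355] s [-0.0313  0.033 ]
z -0.07 w [-0.028   0.0359] s [-0.0309  0.0337]
z -0.05 w [-0.0291  0.0353] s [-0.031   0.0325]
```

Held upright within 1°. Carrying it towards the stand in two gentle halves.

Request:
{"api": "play_rows", "payload": {"rows": [[[0,0.5,0.3],0,3.3],[[0,1.7,1],0,3.3],[[0,3.6,2.2],0,3.3],[[0,5.9,3.6],0,3.3],[[0,8.4,5.1],0,3.3],[[0,11,6.8],0,3.3],[[0,13.6,8.4],0,3.3],[[0,16.1,9.9],0,3.3],[[0,18.4,11.3],0,3.3],[[0,20.3,12.5],0,3.3],[[0,21.5,13.2],0,3.3],[[0,22,13.5],0,3.3]]}}

```text
time: 12.18
ee_pos: [0.5393, -0.0969, 0.2568]
tcp_rot: [112.8, 89.9, 137.6]
wrist_force: [-0.7, -1.0, -2.0]
opening: 0.0386
```

Request:
{"api": "play_rows", "payload": {"rows": [[[0,0.5,0.3],0,3.3],[[0,1.7,1],0,3.3],[[0,3.6,2.2],0,3.3],[[0,5.9,3.6],0,3.3],[[0,8.4,5.1],0,3.3],[[0,11,6.8],0,3.3],[[0,13.6,8.4],0,3.3],[[0,16.1,9.9],0,3.3],[[0,18.4,11.3],0,3.3],[[0,20.3,12.5],0,3.3],[[0,21.5,13.2],0,3.3],[[0,22,13.5],0,3.3]]}}

```text
time: 13.18
ee_pos: [0.5706, 0.1577, 0.2567]
tcp_rot: [163.1, 89.9, -172.2]
wrist_force: [0.2, -0.4, -2.0]
opening: 0.0388
```

```bash
python3 st.py 12 side scene; python3 tilt2.py 12 side scene
```

```text
13.18 [0.5706 0.1577 0.2567] zang 24.74 xaxis [-0.001 -0.    -1.   ] open 0.0388 F [ 0.23 -0.4  -2.02] q [15.4 11.7 20.4 98.8  0.  80.7]
side [[-0.111, -0.0303], [-0.103, -0.0303], [-0.095, -0.0303], [-0.087, -0.0308], [-0.079, -0.0306], [-0.071, -0.0304], [-0.063, -0.0306], [-0.055, -0.0303], [-0.047, -0.03], [-0.039, -0.0298], [-0.031, -0.0294]]
z -0.11 w [-0.0337  0.0319] s [-0.0331  0.029 ]
z -0.09 w [-0.0331  0.0312] s [-0.0334  0.0265]
z -0.07 w [-0.0331  0.0314] s [-0.0333  0.0307]
z -0.05 w [-0.0329  0.0311] s [-0.0326  0.0302]
scene [[-0.111, -0.0304], [-0.103, -0.0304], [-0.095, -0.0305], [-0.087, -0.0303], [-0.079, -0.0302], [-0.071, -0.0301], [-0.063, -0.0311], [-0.055, -0.0314], [-0.047, -0.0311], [-0.039, -0.0305], [-0.031, -0.03]]
z -0.11 w [-0.0323  0.0337] s [-0.0338  0.0246]
z -0.09 w [-0.031   0.0342] s [-0.0334  0.0219]
z -0.07 w [-0.0312  0.0342] s [-0.0344  0.0227]
z -0.05 w [-0.0307  0.034 ] s [-0.0342  0.0254]
```

View pics/scene12.png

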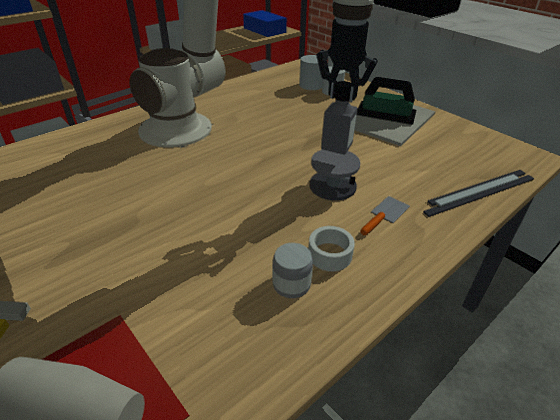

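View pics/side12.png

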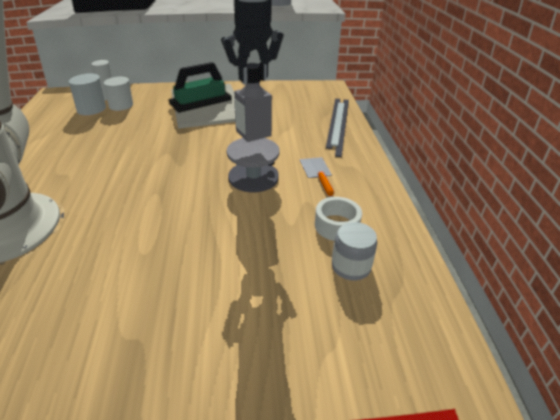

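The bottle hangs upright over the platform at scene (338,130) / side (253,115). I'll lower it most of the way, then creep.

Request:
{"api": "play_rows", "payload": {"rows": [[[0.5,0,0],0,3.3],[[1.3,0,0],0,3.3],[[2,0,0],0,3.3],[[2.6,0,0],0,3.3],[[3.1,0,0],0,3.3],[[3.5,0,0],0,3.3],[[3.7,0,0],0,3.3],[[3.7,0,0],0,3.3],[[3.7,0,0],0,3.3]]}}

```text
time: 14.03
ee_pos: [0.5706, 0.1564, 0.2204]
tcp_rot: [-18.4, 90.0, 6.3]
wrist_force: [0.6, 0.3, -2.2]
opening: 0.039
```

Request:
{"api": "play_rows", "payload": {"rows": [[[0.05,0,0],0,3.3],[[0.1,0,0],0,3.3],[[0.15,0,0],0,3.3],[[0.2,0,0],0,3.3],[[0.25,0,0],0,3.3],[[0.3,0,0],0,3.3],[[0.35,0,0],0,3.3],[[0.4,0,0],0,3.3],[[0.4,0,0],0,3.3]]}}

```text
time: 14.78
ee_pos: [0.5706, 0.1563, 0.2161]
tcp_rot: [166.2, 90.0, -169.1]
wrist_force: [-0.3, -1.1, -2.9]
opening: 0.0385
```

Request:
{"api": "play_rows", "payload": {"rows": [[[0.05,0,0],0,3.3],[[0.1,0,0],0,3.3],[[0.15,0,0],0,3.3],[[0.2,0,0],0,3.3],[[0.2,0,0],0,3.3],[[0.2,0,0],0,3.3]]}}

```text
time: 15.28
ee_pos: [0.5706, 0.1564, 0.2142]
tcp_rot: [146.1, 90.0, 170.8]
wrist_force: [0.0, -0.1, -3.0]
opening: 0.0387
```

Request:
{"api": "play_rows", "payload": {"rows": [[[0.03,0,0],0,3.3],[[0.06,0,0],0,3.3],[[0.1,0,0],0,3.3],[[0.1,0,0],0,3.3],[[0.1,0,0],0,3.3]]}}

```text
time: 15.7
ee_pos: [0.5706, 0.1563, 0.2135]
tcp_rot: [-16.4, 90.0, 8.2]
wrist_force: [-0.5, -0.3, -0.6]
opening: 0.0386
```

Contact is beginning (force fell from -3.0 to -0.6 N). Another 0.5 mm.

Request:
{"api": "play_rows", "payload": {"rows": [[[0.03,0,0],0,3.3],[[0.05,0,0],0,3.3],[[0.05,0,0],0,3.3]]}}

```text
time: 15.95
ee_pos: [0.5707, 0.1563, 0.2134]
tcp_rot: [-24.4, 90.0, 0.3]
wrist_force: [-1.4, -1.3, 5.5]
opening: 0.0386
```

```bash
python3 st.py 13 side scene wrist; python3 tilt2.py 13 side scene
```

```text
15.95 [0.5707 0.1563 0.2134] zang 24.67 xaxis [ 0.001  0.    -1.   ] open 0.0386 F [-1.41 -1.29  5.47] q [15.3 10.4 14.1 93.7 -0.  80.6]
side [[-0.111, -0.0304], [-0.103, -0.0307], [-0.095, -0.0305], [-0.087, -0.0301], [-0.079, -0.0295], [-0.071, -0.0299], [-0.063, -0.0296], [-0.055, -0.0293], [-0.047, -0.03], [-0.039, -0.0302], [-0.031, -0.0308]]
z -0.11 w [-0.0326  0.0326] s [-0.0328  0.0293]
z -0.09 w [-0.0327  0.032 ] s [-0.033   0.0266]
z -0.07 w [-0.033   0.0322] s [-0.0324  0.0305]
z -0.05 w [-0.0332  0.0315] s [-0.0331  0.0278]
scene [[-0.111, -0.0307], [-0.103, -0.0304], [-0.095, -0.0304], [-0.087, -0.0306], [-0.079, -0.03], [-0.071, -0.0298], [-0.063, -0.03], [-0.055, -0.0295], [-0.047, -0.0296], [-0.039, -0.0292], [-0.031, -0.029]]
z -0.11 w [-0.0303  0.0336] s [-0.034   0.0246]
z -0.09 w [-0.0317  0.0334] s [-0.034   0.0263]
z -0.07 w [-0.0314  0.0339] s [-0.0338  0.0236]
z -0.05 w [-0.031   0.0338] s [-0.033   0.0269]
```

View pics/wrist13.png

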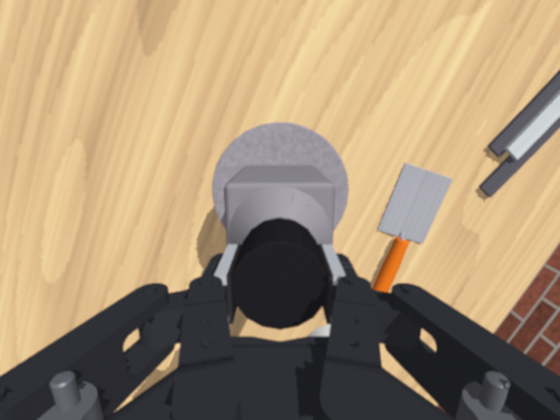

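The wrist view shows the bottle on the platform (platform at (280,190), cap at (280,275)), pressed at about 8 N, upright and centred by the depth data. Releasing slowly.

Request:
{"api": "play_rows", "payload": {"rows": [[[0,0,0],0,3.6],[[0,0,0],0,3.8],[[0,0,0],0,3.9],[[0,0,0],0,4.0],[[0,0,0],0,4.2],[[0,0,0],0,4.5],[[0,0,0],0,5],[[0,0,0],0,6],[[0,0,0],0,7],[[0,0,0],0,8],[[0,0,0],0,8.4],[[0,0,0],0,8.4]], "squeeze": 20}}

```text
time: 17.1
ee_pos: [0.5706, 0.1564, 0.2128]
tcp_rot: [29.1, 90.0, 53.8]
wrist_force: [0.9, -0.2, 0.1]
opening: 0.0839
```

```bash
python3 st.py 14 side scene wrist; python3 tilt2.py 14 side scene
```

```text
17.1 [0.5706 0.1564 0.2128] zang 24.68 xaxis [ 0.  0. -1.] open 0.0839 F [ 0.95 -0.2   0.07] q [15.3 10.5 14.1 93.6  0.  80.6]
side [[-0.111, -0.0309], [-0.103, -0.0305], [-0.095, -0.0312], [-0.087, -0.0308], [-0.079, -0.0305], [-0.071, -0.0305], [-0.063, -0.0307], [-0.055, -0.0305], [-0.047, -0.0313], [-0.039, -0.0316], [-0.031, -0.032]]
z -0.11 w [-0.0324  0.0322] s [-0.0336  0.0307]
z -0.09 w [-0.0327  0.0318] s [-0.0333  0.0277]
z -0.07 w [-0.0331  0.031 ] s [-0.034   0.0253]
z -0.05 w [-0.0331  0.0335] s [-0.0347  0.0275]
scene [[-0.111, -0.031], [-0.103, -0.0311], [-0.095, -0.0309], [-0.087, -0.0311], [-0.079, -0.0308], [-0.071, -0.0312], [-0.063, -0.0313], [-0.055, -0.0308], [-0.047, -0.0311], [-0.039, -0.0313], [-0.031, -0.0309]]
z -0.11 w [-0.0307  0.0339] s [-0.0342  0.0271]
z -0.09 w [-0.0323  0.0338] s [-0.034   0.0242]
z -0.07 w [-0.0313  0.0337] s [-0.0343  0.0248]
z -0.05 w [-0.0319  0.0341] s [-0.0342  0.023 ]
```

View pics/wrist14.png

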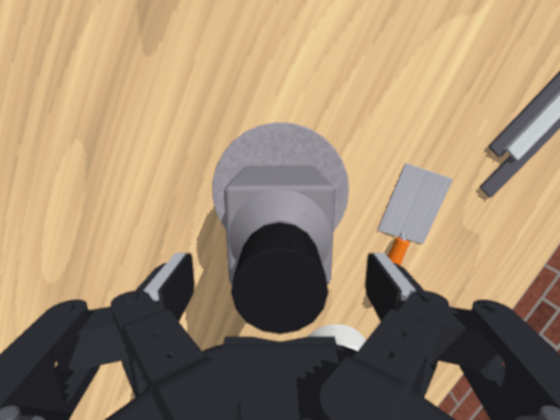

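The fingers are clear on both sides of the cap and the bottle stands by itself. Retreating straight up.

Request:
{"api": "play_rows", "payload": {"rows": [[[-0.5,0,0],0,8.5],[[-1.5,0,0],0,8.5],[[-3,0,0],0,8.5],[[-5,0,0],0,8.5],[[-7,0,0],0,8.5],[[-9,0,0],0,8.5],[[-10.5,0,0],0,8.5],[[-11.5,0,0],0,8.5],[[-12,0,0],0,8.5],[[-12,0,0],0,8.5],[[-12,0,0],0,8.5]]}}

```text
time: 18.17
ee_pos: [0.5708, 0.1564, 0.3328]
tcp_rot: [-9.3, 90.0, 15.4]
wrist_force: [-0.3, 0.0, -0.5]
opening: 0.085
```

```bash
python3 st.py 15 side scene; python3 - <<'E'
from h import *
for n in ("scene","side"):
    f=np.load(n+"15.npz"); P=cloud(n,f["d"])
    m=(np.hypot(P[...,0]-.57,P[...,1]-.16)<.07)&(P[...,2]>.11)&(P[...,2]<.18)
    (c,s,a)=cv2.minAreaRect((P[m][:,:2]*1000).astype(np.float32)); print(n,"body",c,s,a)
    t=(np.hypot(P[...,0]-.57,P[...,1]-.16)<.05)&(P[...,2]>.24)&(P[...,2]<.27); print("cap top",np.median(P[t],0))
E
```

```text
18.17 [0.5708 0.1564 0.3328] zang 24.67 xaxis [ 0.  0. -1.] open 0.085 F [-0.33  0.03 -0.55] q [ 15.3  15.2  33.5 108.2   0.   80.7]
scene body (590.03759765625, 148.63406372070312) (90.68519592285156, 49.950172424316406) 66.00122833251953
cap top [0.57557036 0.15169266 0.24754365]
side body (564.2642822265625, 135.5195770263672) (47.92147445678711, 89.60855102539062) 71.13501739501953
cap top [0.57150563 0.14745487 0.2495032 ]
```

View pics/side15.png

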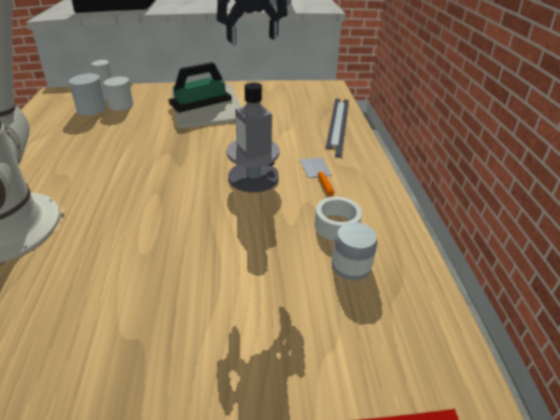

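View pics/scene15.png

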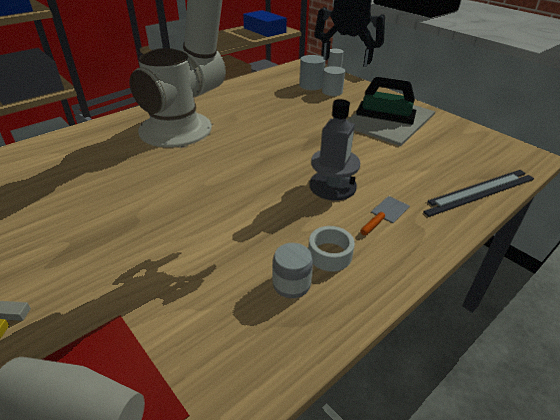

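Side (253,130) and scene (337,140) show the bottle standing upright and centred, with the gripper clear. Handing in.

```bash
python3 -c "
from workcell import bot
print(bot.job_done())"
```

```text
the job is handed in; nothing more can be done
None
```

The bottle is standing upright, cap up, near the centre of the platform, and the job was handed in at about 18 s. No verdict is reported.

**What I did:** I gripped the cap lightly at 20 N and swung the bottle up. My first arc about the base edge left it hanging off the bench at about 26°. Upward and sideways jerks brought it to within 6° of upright. Pressing it straight down on the bench did not fix the rest, so I dragged the cap about 15 mm with the base held by bench friction, which squared it up. I then gripped harder (70 N), carried it over, lowered it until the contact force was about 8 N, opened slowly and retreated straight up.

**Last checks:**
- **Upright:** after release the visible front face fitted as vertical to within about 1° in both fixed camera views.
- **Centring:** measured from the body face, the bottle's axis is about 1–2 mm from the stand's axis, which I put at about (0.570, 0.160) m.
- **Release:** the wrist force was near zero and the gripper was 12 cm above where it let go.
- **Other objects:** the tin, tape roll and scraper look unmoved in the pictures. I compared them by eye only and did not measure them.
- **A check that disagreed:** the final rectangle fit of the body and the cap-top medians came out 4 to 25 mm off-centre. I discounted them because each camera sees only the near faces, which pulls the result towards it.

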